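# Close the grinding beaker, mesh it with the mill drive and hold it down

## Robot

A 7-joint arm with a two-finger parallel gripper is mounted at the origin on the work surface. World frame = base frame: x ahead of the robot, y to its left, z up, the work surface at z = 0. Lengths are in m, angles in degrees, forces in N, time in s.
With the tool pointing down it reaches from about 0.425 to 0.875 m from the base axis. Payload 4.7 kg.
Tool frame: the origin (TCP) lies midway between the tips of the shut fingers; the grasp point (between the pads) lies 19 mm behind it; z points along the fingers, x is the direction in which the jaws open and shut, and the axes are right-handed (so a half turn about z gives the same grasp; the last joint's range is limited). The gripper opens to 87 mm and grips with 3 to 60 N. Pads are 19 mm wide; open, the fingers measure 117 mm over their backs; the gripper's body (75 mm by 190 mm) begins 51 mm behind the grasp point.
Start: joints at [65.38, 18.392, -4.016, 83.108, 1.295, 78.541, -3.26], TCP at [0.279, -0.587, 0.223] pointing down, gripper open.
Joint ranges: [-163.93, 163.93], [-17.29, 119.83], [-79.2, 71.16], [3.27, 140.29], [-89.18, 269.18], [5.43, 117.66], [-154.24, 154.24]. Speed limits (degrees/s): [147.25, 147.25, 180, 180, 180, 180, 180].

## Interface

Orientations are given as [roll, pitch, yaw] about the fixed x, y, z axes, in that order (R = Rz(yaw) Ry(pitch) Rx(roll)).
In Python, from cell import env gives the robot as it stands.
- The arm moves only by the tool carry_out, never from a script. Its argument "plan" is a list of rows, each an object with "grip": the closure, from 0 (fully open) to 1 (shut); "dp": the shift along the tool's x, y, z in m, a list of three; "rotation": the turn, a rotation vector about the tool's x, y, z in degrees, a list of three. In form: [{"grip": grip, "dp": [dx, dy, dz], "rotation": [wx, wy, wz]}, ...]. A call has 1 to 8 rows; each row shifts and turns the pose as measured when the row begins, along the tool's axes as they then stand; what a row does not reach is not made up. A row lasts 1/12 s, in which the tool goes at most 41.7 mm and 7.16 degrees, less where a joint would pass 70% of its speed; a pose out of reach is approached as far as the arm can. A call is refused whole if a number of a shift passes 0.0417 or a number of a turn 7.16, either way. A call with a gripper value outside its range is refused whole. The fingers move at their own pace and stop on an object; "force" is the grip in N (left out, the last holds). Time passes only in rows, so rows that do not move let the fingers close. It gives the time, the measured TCP pose, the force and the opening at its end, in the units of the state.
- env.get_obs(): the state, without advancing time (a new reading comes with each control period).
- env.read_camera(name): name is "scene" or "top" or "wrist"; returns the picture (420x560x3 uint8, red, green, blue); there is no depth.
- env.camera_params(name): a dict with "fx", "fy", "cx", "cy" (pixels), "R" (3x3) and "t" (3): a world point X has camera coordinates R X + t. Camera axes: x right, y down, z forward; pixel columns grow to the right and rows downward; lengths in m; the calibration is good to about 2 mm. A picture is of the moment at which its call begins: read the wrist's pose just before it. camera_params takes no time and is no camera call; for the wrist camera it gives the pose at the moment of the call.
- env.sign_off(): hands the job in, once; it reports no verdict.
The state is a dict: "time_s": time; "qpos": joint angles; "joint_velocities": joint speeds; "effort": joint torques, N m; "tool_pos": TCP position; "tool_rot": TCP orientation; "force": force on the tool from outside, world axes, zero at the start; "wrist_torque": the same for the moment, N m; "grip_width": finger opening in m.
Only numpy, scipy, OpenCV 4.12 (cv2) and the standard library are available. Lean on these libraries where they do the work, as an engineer would, in place of code of your own. Each camera call takes 0.05 s, during which the arm holds its last target. There are 200 camera calls.

## Task

Get the sample mill ready to run: put the loose lid on the steel grinding beaker and press it down until it sits level on the rim all round. Then set the closed beaker in the mill's collar, turn it until its splines mesh with the drive and it drops home, and push it down against the sprung interlock seat. Finish still holding it pressed fully down, without letting go, and leave everything else on the bench where it is.

Things in the scene. Friction and masses are not known exactly. Their poses are not given: they have to be found in the camera images.
- beaker: Steel grinding beaker, upright and open on the bench: straight cylinder 56 mm across, 88 mm tall, 0.24 to 0.36 kg. Origin at the centre of its underside, z up its axis. Grip it from outside by its plain wall, any direction; six dark vertical flutes mark its foot.
- beaker_rim (a point): Centre of the beaker's mouth, 88 mm above its underside; the lid's disc rests on this rim. Mouth 50 mm inside, 20 mm deep with blades on its floor; below that the beaker is solid.
- beaker_foot (a point): Centre of the lower end of the beaker's splines, 4 mm above its underside, same axes. The foot is a hollow skirt (50 mm inside, 20 mm high) with six inward teeth 4 mm wide that reach to 13 mm from the axis. The gaps between teeth lie at yaw 0, 60, 120 ... degrees from the beaker's x axis; each outside flute marks a gap.
- lid: Flat round grey plastic lid, 0.05 kg, lying right way up on the bench. Origin at the centre of its underside, z up. A tapered plug (0 to 10 mm high, 34 to 47 mm across) enters the mouth with over 1 mm play; a disc 56 mm across (10 to 15 mm) rests on the rim; round knob 20 mm across (15 to 27 mm). Seated, its origin is 78 mm above the beaker's.
- mill: Press-to-run sample mill, fixed: white motor housing 165 mm (x) by 145 mm (y), 88 mm tall, round neck up to 100 mm, control panel on its -x side. Origin at the centre of its underside, z up. The drive and collar are centred over the origin. The motor is off; nothing needs switching.
- collar_rim (a point): Centre of the mouth of the mill's round aluminium locating collar, 133 mm above the bench. Collar 77 mm outside, 58 mm inside, its mouth flared over the top 8 mm to 68 mm; it guides the foot of the beaker sideways (about 1 mm play) before the splines touch.
- drive_top (a point): Centre of the top of the splined steel drive in the collar, 123 mm up. Its frame turns with the drive: six lobes, 7 mm wide, 19 mm long from the axis, at yaw 0, 60 ... deg from its x. Meshes when beaker yaw = drive yaw (mod 60 deg) within 5 deg. Unmeshed, the teeth stand on the lobes. Shaft friction 0.12 N m: it stays put while the beaker is turned under light pressure.
- seat_top (a point): Centre of the sprung seat's top when up, 111 mm above the bench (fixed point). Beaker standing unmeshed on the drive: its underside is at 119 mm; meshed, it drops 8 mm to 111 mm onto the seat; pressed fully down, 106 mm.
- seat (a joint): Travel of the sprung interlock seat, a black ring round the drive on which the beaker's foot stands (m): 0 up, 0.005 fully down at its stop. The spring gives 6.5 N at 0 and 11 N at 0.005; the closed beaker weighs only 3 to 4 N, so it rises when let go. Fully down takes another 7 to 9 N of push.
- cell: Four-neck glass electrochemical cell with stoppers on a round foot, 100 mm across, 195 mm tall. A bystander, to be left where it is. Origin under its centre.
- bottle: Amber glass reagent bottle, 66 mm across, 145 mm tall. A bystander, to be left where it is. Origin under its centre.
- mortar: White porcelain mortar 96 mm across and 52 mm tall with its pestle leaning in it (up to 117 mm high). A bystander, to be left where it is. Origin under its centre.
- steel_cup: Plain open steel cup, 74 mm across the rim, 62 mm tall, tapering to 59 mm at the foot; wider than the grinding beaker and without flutes or dark foot line. A bystander, to be left where it is. Origin under its centre.
- petri: Covered clear petri dish, 84 mm across, 15 mm tall. A bystander, to be left where it is. Origin under its centre.
- vial: Small glass sample vial with black cap, 28 mm across, 55 mm tall. A bystander, to be left where it is. Origin under its centre.
- spatula: Steel lab spatula, 185 mm long, 4 mm thick, 14 mm wide at its broad end, lying flat; origin under its middle. A bystander, to be left where it is.

How it is judged (in metres and radians):
On the way, in this order (a step that is already met when the one before it is completed fails the run):
1. the lid is pressed down and sits level on the rim of the beaker (z of lid in the frame of beaker between 0.075 and 0.0805 m and horizontal distance between lid and beaker below 0.006 m and angle between the z axis of lid and the z axis of beaker, either way round below 0.05 rad and contact force between lid and beaker above 2 N), for 0.2 s.
2. the closed beaker stands in the mill's collar with its splines meshed, down on the sprung seat (z of lid in the frame of beaker between 0.075 and 0.0805 m and horizontal distance between lid and beaker below 0.006 m and angle between the z axis of lid and the z axis of beaker, either way round below 0.05 rad and z of beaker in the frame of mill below 0.1135 m and horizontal distance between beaker and mill below 0.004 m and angle between beaker's own z axis and vertical below 0.06 rad), for 0.1 s.
At the end, for the whole second after the job is handed in: Ends holding: fingers on the beaker or lid (over 2 N) keep the seat at least 3.5 of its 5 mm down; beaker upright (3 deg), still, centred within 4 mm in the collar, splines meshed; lid level on its rim (3 deg, 2.5 mm) (z of lid in the frame of beaker between 0.075 and 0.0805 m and horizontal distance between lid and beaker below 0.006 m and angle between the z axis of lid and the z axis of beaker, either way round below 0.05 rad and value of joint seat above 0.0035 m and z of beaker in the frame of mill below 0.1085 m and horizontal distance between beaker and mill below 0.004 m and angle between beaker's own z axis and vertical below 0.06 rad and linear speed of beaker below 0.02 m/s and (contact force between the fingers and beaker above 2 N or contact force between the fingers and lid above 2 N)); the arm keeps its last pose, push and grip.
It fails at once if a bystander on the bench is moved by more than 30 mm (distance of any of cell, bottle, mortar, steel_cup, petri, vial, spatula from where it was at the start of the episode above 0.03 m).
It fails at once if a tall bystander is knocked over (angle between any of cell, bottle, mortar, steel_cup, vial's own z axis and vertical above 0.5 rad).
It also fails if it takes over 58 s, if anything falls off the work surface, if the arm or the gripper's body presses on something with over 40 N, if the wrist force passes 120 N, or if a joint passes its speed limit or range.

## Working session

There is one attempt and no reset: what is moved stays moved. The work goes in short steps, Python scripts to look and compute and a tool call to move; the robot and the scene stay as the last step left them, time stands still between calls to the robot, and variables do not carry over. Pictures are saved under pics/ and viewed, about 8 in all and at most 12, crops included, and the job is handed in when it is done.

Besides the shell and the picture viewer there is one more tool, called after "Emit:" as a command line: name --argument value ..., lists and objects as JSON in quotes. carry_out: Moves the arm, as the interface text tells. Its arguments: {"type":"object","properties":{"plan":{"type":"array","items":{"type":"object","properties":{"grip":{"type":"number"},"dp":{"type":"array","items":{"type":"number"}},"rotation":{"type":"array","items":{"type":"number"}}}}},"force":{"type":"number"}},"required":["plan"]}

```bash
ls; mkdir -p pics; cat > h.py <<'E'
import numpy as np, cv2
from cell import env
from scipy.spatial.transform import Rotation as Ro
def save(n,im,crop=None,s=1):
    if crop: im=im[crop[1]:crop[3],crop[0]:crop[2]]
    im=cv2.resize(im,None,fx=s,fy=s,interpolation=cv2.INTER_CUBIC)
    cv2.imwrite(f'pics/{n}.png',im[:,:,::-1])
def ray(P,u,v,z):
    d=P['R'].T@np.array([(u-P['cx'])/P['fx'],(v-P['cy'])/P['fy'],1]); c=-P['R'].T@P['t']
    return c+d*(z-c[2])/d[2]
def proj(P,X):
    c=P['R']@np.array(X)+P['t']; return c[:2]/c[2]*[P['fx'],P['fy']]+[P['cx'],P['cy']]
E
python3 - <<'E'
from h import *
print(env.get_obs())
for n in ('scene','top'):
    P=env.camera_params(n);P={k:np.array(v) for k,v in P.items()}
    print(n,P['fx'],P['cx'],P['cy'],-P['R'].T@P['t'],P['R'][2])
    im=env.read_camera(n); np.save(n,im); save(n,im,s=1.42)
E
```

```text
pics
{'time_s': 0.0, 'qpos': array([65.37945166, 18.43970182, -4.01452908, 83.17456393,  1.29906996,
       78.53746373, -3.25952514]), 'joint_velocities': array([ 0.02375407, -0.02561898, -0.0006453 ,  0.03821467,  0.041294  ,
        0.01695087,  0.04963358]), 'effort': array([-6.98691438e-04, -4.91292787e+01, -4.04252177e-01, -3.12521267e+01,
       -6.40344224e-02,  4.39421413e-02,  1.56615042e-04]), 'tool_pos': array([ 0.27879382, -0.58658888,  0.22145705]), 'tool_rot': array([ 1.79990155e+02,  1.06269606e-01, -6.45693825e+01]), 'force': array([-0.63882011,  0.47289632, -0.18395547]), 'wrist_torque': array([ 0.00861662, -0.02593209,  0.03210381]), 'grip_width': 0.08691391826030007}
scene 390.0509435285447 279.0837602473721 210.21344895375788 [ 1.00858347 -0.51804975  0.84705458] [-0.45280383  0.50440296 -0.73521857]
top 383.4432728173592 274.38317487105724 208.94969965578264 [ 0.40275283 -0.00815036  1.00624804] [ 0.12250608 -0.0250316  -0.99215204]
```

View pics/scene.png

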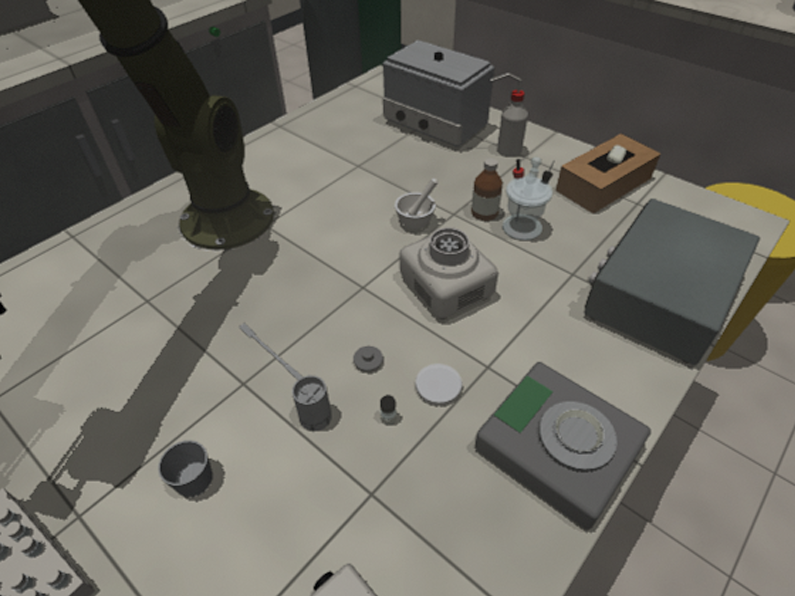

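View pics/top.png

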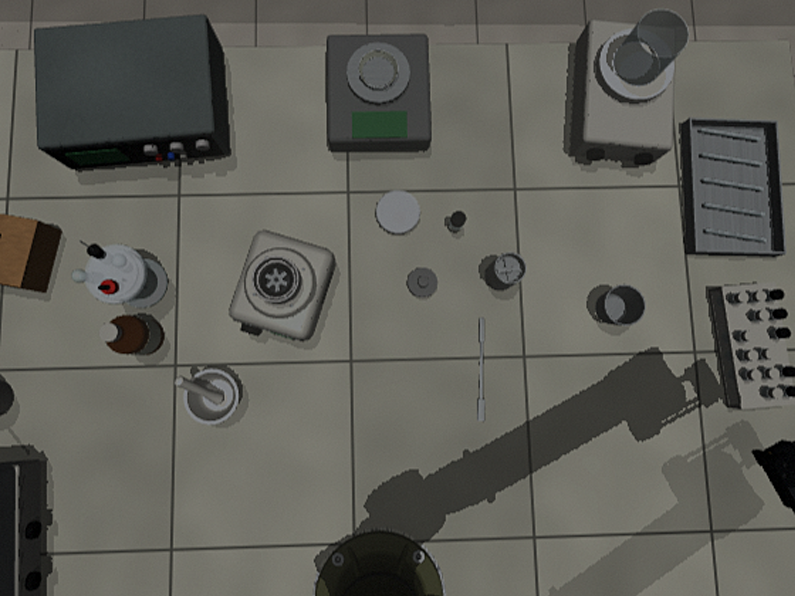

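Scene view: beaker at about (311,395), lid at (368,358), mill collar at (449,245). Top view: beaker mouth at (508,268), lid at (422,282), drive star at (276,280); all are in 1.42x picture pixels. The vial, petri and spatula are close by. I'll measure next, with one mosaic for detail.

```bash
cat > m.py <<'E'
from h import *
T=np.load('top.npy');S=np.load('scene.npy')
PT=env.camera_params('top');PS=env.camera_params('scene')
s=1.42
for nm,uT,uS,z in [('lidknob',(422,281),(368,353),.027),('mouth',(508,268),(311,384),.088),('drive',(276,280),(449,246),.123),('collar',(277,279),(450,244),.133),
  ('vial',(458,218),(388,400),.055),('petri',(398,212),(439,384),.015),('spat1',(482,320),(300,378),.004),('spat2',(481,418),(243,327),.004)]:
    print(nm,ray(PT,uT[0]/s,uT[1]/s,z).round(4),ray(PS,uS[0]/s,uS[1]/s,z).round(4))
def c(im,u,v,w,k):
    u,v=int(u/s),int(v/s); return cv2.resize(im[v-w:v+w,u-w:u+w],(k,k),interpolation=cv2.INTER_CUBIC)
m=np.hstack([np.vstack([c(T,500,272,25,300),c(T,276,280,25,300)]),np.vstack([c(S,311,400,25,300),c(S,449,248,25,300)])])
cv2.imwrite('pics/mos.png',m[:,:,::-1])
print([(int(a/s)-25,int(b/s)-25) for a,b in [(500,272),(276,280),(311,400),(449,248)]])
E
python3 m.py
```

```text
lidknob [ 0.5511 -0.0926  0.027 ] [ 0.5532 -0.0926  0.027 ]
mouth [ 0.5611 -0.2361  0.088 ] [ 0.5589 -0.231   0.088 ]
drive [0.5437 0.1545 0.123 ] [0.5501 0.1495 0.123 ]
collar [0.5437 0.151  0.133 ] [0.5545 0.1461 0.133 ]
vial [ 0.6599 -0.1588  0.055 ] [ 0.6607 -0.1572  0.055 ]
petri [ 0.6845 -0.053   0.015 ] [ 0.6906 -0.055   0.015 ]
spat1 [ 0.479  -0.2034  0.004 ] [ 0.4841 -0.2033  0.004 ]
spat2 [ 0.3012 -0.1932  0.004 ] [ 0.3066 -0.1941  0.004 ]
[(327, 166), (169, 172), (194, 256), (291, 149)]
```

View pics/mos.png

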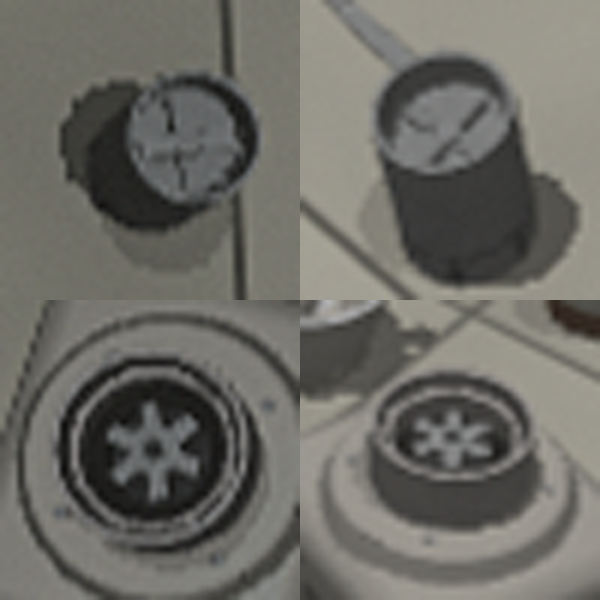

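Mosaic (6x): the beaker mouth centre is at (192,138) in the top crop and the drive centre at (152,452). Flutes show at the foot in the scene crop, at (455,270) and (520,245). The coordinates agree between views to about 5 mm. I'll move close and refine there.

```bash
cat >> h.py <<'E'
def plan(p,yaw,n=8,pos=None,yaw0=None):
    """per-row numbers from the present pose to p,yaw (tool down), rotating evenly"""
    o=env.get_obs(); pos=np.array(o['tool_pos'] if pos is None else pos); r=o['tool_rot']; y=r[2] if yaw0 is None else yaw0
    print('pose',pos.round(4),r.round(2),'F',o['force'].round(2),'w',round(o['grip_width'],4),'t',round(o['time_s'],2))
    dy=((yaw-y+90)%180-90)/n; d=(np.array(p)-pos)/n; R=Ro.from_euler('xyz',r)if 0 else Ro.from_euler('xyz',r,degrees=True)
    tilt=(R.inv()*Ro.from_euler('xyz',[180,0,r[2]],degrees=True)).as_rotvec(degrees=True)
    print('tilt fix',tilt.round(2))
    for i in range(n):
        Ri=Ro.from_euler('xyz',[180,0,y+dy*i],degrees=True)
        print((Ri.inv().apply(d)).round(4).tolist(),'rotz',round(-dy,2))
E
python3 - <<'E'
from h import *
plan([.47,-.16,.28],-10,15)
PT=env.camera_params('top');PS=env.camera_params('scene')
print('mouth',ray(PT,359,189,.088),'drive',ray(PT,194.3,197.3,.123))
for u,v in[(219.8,301),(230.7,296.8)]: print(ray(PS,u,v,.006))
P=env.camera_params('wrist'); o=env.get_obs()
R=Ro.from_euler('xyz',o['tool_rot'],degrees=True)
print('cam in tool',R.inv().apply(-P['R'].T@P['t']-o['tool_pos']), R.inv().apply(P['R'][2]),P['fx'])
E
```

```text
pose [ 0.2788 -0.5866  0.2215] [ 1.7999e+02  1.0000e-01 -6.4570e+01] F [-0.41  0.4  -0.4 ] w 0.0873 t 0.1
tilt fix [0.01 0.1  0.  ]
[-0.0202, -0.0237, -0.0039] rotz -3.64
[-0.0187, -0.025, -0.0039] rotz -3.64
[-0.017, -0.0261, -0.0039] rotz -3.64
[-0.0154, -0.0271, -0.0039] rotz -3.64
[-0.0136, -0.028, -0.0039] rotz -3.64
[-0.0118, -0.0288, -0.0039] rotz -3.64
[-0.0099, -0.0295, -0.0039] rotz -3.64
[-0.008, -0.0301, -0.0039] rotz -3.64
[-0.0061, -0.0306, -0.0039] rotz -3.64
[-0.0042, -0.0309, -0.0039] rotz -3.64
[-0.0022, -0.0311, -0.0039] rotz -3.64
[-0.0002, -0.0312, -0.0039] rotz -3.64
[0.0018, -0.0311, -0.0039] rotz -3.64
[0.0037, -0.0309, -0.0039] rotz -3.64
[0.0057, -0.0306, -0.0039] rotz -3.64
mouth [ 0.56031946 -0.23918327  0.088     ] drive [0.54341761 0.15461195 0.123     ]
[ 0.57655653 -0.25937496  0.006     ]
[ 0.58844996 -0.23418305  0.006     ]
cam in tool [-6.14539277e-05 -7.06012421e-02 -1.62268029e-01] [3.71934182e-04 2.58250804e-01 9.66077835e-01] 348.20268387054114
```

Emit:
carry_out --plan '[{"grip":0,"dp":[-0.02,-0.024,-0.005],"rotation":[0,0,-3.6]},{"grip":0,"dp":[-0.019,-0.025,-0.005],"rotation":[0,0,-3.6]},{"grip":0,"dp":[-0.017,-0.026,-0.004],"rotation":[0,0,-3.6]},{"grip":0,"dp":[-0.015,-0.027,-0.004],"rotation":[0,0,-3.6]},{"grip":0,"dp":[-0.014,-0.028,-0.004],"rotation":[0,0,-3.6]},{"grip":0,"dp":[-0.012,-0.029,-0.004],"rotation":[0,0,-3.6]},{"grip":0,"dp":[-0.01,-0.03,-0.004],"rotation":[0,0,-3.6]},{"grip":0,"dp":[-0.008,-0.03,-0.004],"rotation":[0,0,-3.6]}]'

```text
time_s: 0.77
tool_pos: [0.3757, -0.3546, 0.2491]
tool_rot: [180.0, 0.8, -35.4]
force: [0.9, 0.5, 0.0]
grip_width: 0.0873
```

Emit:
carry_out --plan '[{"grip":0,"dp":[-0.006,-0.031,-0.004],"rotation":[0,0,-3.6]},{"grip":0,"dp":[-0.004,-0.031,-0.004],"rotation":[0,0,-3.6]},{"grip":0,"dp":[-0.002,-0.031,-0.004],"rotation":[0,0,-3.6]},{"grip":0,"dp":[0,-0.031,-0.004],"rotation":[0,0,-3.6]},{"grip":0,"dp":[0.002,-0.031,-0.004],"rotation":[0,0,-3.6]},{"grip":0,"dp":[0.004,-0.031,-0.004],"rotation":[0,0,-3.6]},{"grip":0,"dp":[0.006,-0.031,-0.004],"rotation":[0,0,-3.6]},{"grip":0,"dp":[0.0,0.0,0.0],"rotation":[0,0,0]}]'

```text
time_s: 1.43
tool_pos: [0.4687, -0.1359, 0.2774]
tool_rot: [-179.5, 0.8, -8.2]
force: [-0.1, -0.0, 0.8]
grip_width: 0.0873
```

```bash
python3 - <<'E'
from h import *
P=env.camera_params('wrist');im=env.read_camera('wrist');np.save('w1',im);np.save('w1p',P,allow_pickle=True)
save('w1',im,s=1.42)
print(proj(P,[.552,-.0926,.027])*1.42,proj(P,[.56,-.237,.088])*1.42)
plan([.552,-.0926,.1],-10,8)
E
```

```text
[489.27048091 184.07934343] [531.38818255 376.49121331]
pose [ 0.4674 -0.139   0.2769] [-179.66    0.89   -8.49] F [ 0.12 -0.29  0.19] w 0.0868 t 1.48
tilt fix [-0.34  0.89 -0.  ]
[0.0096, -0.0073, 0.0221] rotz 0.19
[0.0096, -0.0073, 0.0221] rotz 0.19
[0.0095, -0.0074, 0.0221] rotz 0.19
[0.0095, -0.0074, 0.0221] rotz 0.19
[0.0095, -0.0074, 0.0221] rotz 0.19
[0.0095, -0.0075, 0.0221] rotz 0.19
[0.0095, -0.0075, 0.0221] rotz 0.19
[0.0094, -0.0075, 0.0221] rotz 0.19
```

View pics/w1.png

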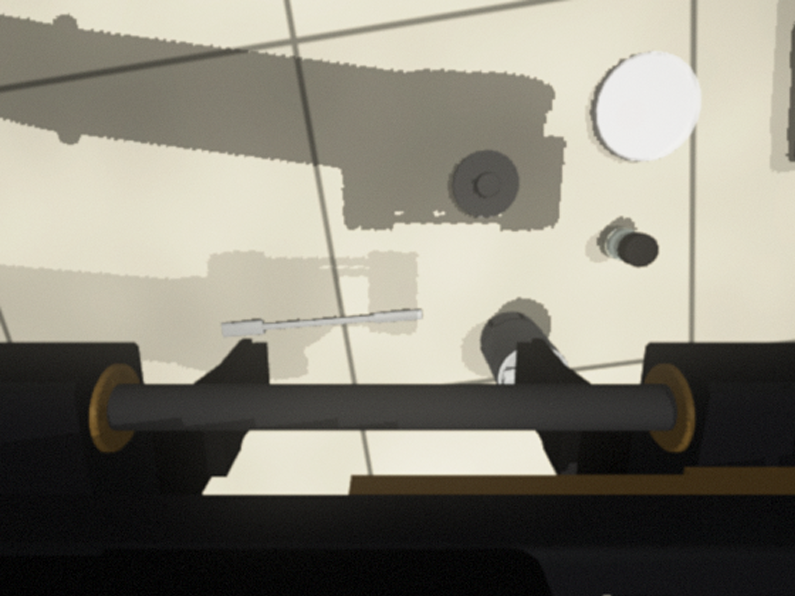

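The wrist view shows the lid disc at (484,184) with its knob at (487,184), within 2 px of the prediction. I'll fit it exactly.

```bash
cat > lid.py <<'E'
from h import *
im=np.load('w1.npy');P=np.load('w1p.npy',allow_pickle=True).item()
g=cv2.cvtColor(im,cv2.COLOR_RGB2GRAY); w=g[95:165,305:385]
m=(w<98).astype(np.uint8); cs=max(cv2.findContours(m,0,1)[0],key=cv2.contourArea)
e=cv2.fitEllipse(cv2.convexHull(cs)); print(np.percentile(w,[5,20,50,80]),e,cv2.contourArea(cs))
u,v=e[0][0]+305,e[0][1]+95
print('lid',ray(P,u,v,.013).round(4),'diam px->',2*28e-3*348/0.3,'knob',ray(P,487.3/1.42,184/1.42,.027).round(4))
plan([.551,-.0925,.09],-10,8)
E
python3 lid.py
```

```text
[ 84.  87. 127. 133.] ((35.5465202331543, 34.03579330444336), (45.8360595703125, 49.04494857788086), 64.13301086425781) 1695.0
lid [ 0.5497 -0.0921  0.013 ] diam px-> 64.96000000000001 knob [ 0.5504 -0.0923  0.027 ]
pose [ 0.4674 -0.139   0.2769] [-179.66    0.89   -8.49] F [ 0.12 -0.29  0.19] w 0.0868 t 1.48
tilt fix [-0.34  0.89 -0.  ]
[0.0095, -0.0073, 0.0234] rotz 0.19
[0.0094, -0.0073, 0.0234] rotz 0.19
[0.0094, -0.0074, 0.0234] rotz 0.19
[0.0094, -0.0074, 0.0234] rotz 0.19
[0.0094, -0.0074, 0.0234] rotz 0.19
[0.0094, -0.0075, 0.0234] rotz 0.19
[0.0093, -0.0075, 0.0234] rotz 0.19
[0.0093, -0.0075, 0.0234] rotz 0.19
```

Emit:
carry_out --plan '[{"grip":0,"dp":[0.009,-0.008,0.023],"rotation":[-0.3,0.9,0]},{"grip":0,"dp":[0.009,-0.008,0.023],"rotation":[0,0,0]},{"grip":0.2,"dp":[0.009,-0.008,0.023],"rotation":[0,0,0]},{"grip":0.4,"dp":[0.009,-0.008,0.023],"rotation":[0,0,0]},{"grip":0.4,"dp":[0.009,-0.008,0.023],"rotation":[0,0,0]},{"grip":0.4,"dp":[0.009,-0.008,0.023],"rotation":[0,0,0]},{"grip":0.4,"dp":[0.009,-0.006,0.023],"rotation":[0,0,0]},{"grip":0.4,"dp":[0.009,-0.005,0.02],"rotation":[0,0,0]}]'

```text
time_s: 2.15
tool_pos: [0.549, -0.103, 0.0912]
tool_rot: [179.4, -0.4, -9.5]
force: [-0.5, 0.1, 0.6]
grip_width: 0.0564
```

```bash
python3 - <<'E'
from h import *
plan([.550,-.0922,.019],-9,4)
E
```

```text
pose [ 0.549  -0.103   0.0912] [179.42  -0.41  -9.51] F [-0.48  0.13  0.63] w 0.0564 t 2.15
tilt fix [ 0.58 -0.41 -0.  ]
[-0.0002, -0.0027, 0.018] rotz -0.13
[-0.0002, -0.0027, 0.018] rotz -0.13
[-0.0002, -0.0027, 0.018] rotz -0.13
[-0.0002, -0.0027, 0.018] rotz -0.13
```

Emit:
carry_out --plan '[{"grip":0.5,"dp":[0,-0.006,0.01],"rotation":[0.4,-0.3,0]},{"grip":0.5,"dp":[0,-0.005,0.01],"rotation":[0,0,0]},{"grip":0.5,"dp":[0,0,0.01],"rotation":[0,0,0]},{"grip":0.5,"dp":[0,0,0],"rotation":[0,0,0]}]'

```text
time_s: 2.48
tool_pos: [0.5466, -0.0938, 0.0533]
tool_rot: [179.9, 0.5, -9.8]
force: [-0.9, 0.6, -0.3]
grip_width: 0.0442
```

```bash
python3 - <<'E'
from h import *
plan([.550,-.0922,.019],-9,4)
E
```

```text
pose [ 0.5466 -0.0938  0.0533] [179.87   0.53  -9.75] F [-0.93  0.62 -0.26] w 0.0442 t 2.48
tilt fix [0.13 0.53 0.  ]
[0.0008, -0.0005, 0.0086] rotz -0.19
[0.0008, -0.0005, 0.0086] rotz -0.19
[0.0008, -0.0005, 0.0086] rotz -0.19
[0.0008, -0.0005, 0.0086] rotz -0.19
```

Emit:
carry_out --plan '[{"grip":0.5,"dp":[0.002,-0.001,0.01],"rotation":[0,0.3,0]},{"grip":0.5,"dp":[0.001,0,0.009],"rotation":[0,0,0]},{"grip":0.5,"dp":[0,0,0.006],"rotation":[0,0,0]},{"grip":0.5,"dp":[0,0,0.002],"rotation":[0,0,0]},{"grip":0.5,"dp":[0,0,0],"rotation":[0,0,0]}]'

```text
time_s: 2.9
tool_pos: [0.5505, -0.0959, 0.0262]
tool_rot: [179.7, -0.0, -9.9]
force: [0.4, -0.4, 0.2]
grip_width: 0.0438
```

```bash
python3 - <<'E'
from h import *
plan([.550,-.0922,.019],-9,4)
E
```

```text
pose [ 0.5505 -0.0959  0.0262] [ 1.7973e+02 -4.0000e-02 -9.9000e+00] F [ 0.4  -0.44  0.23] w 0.0438 t 2.9
tilt fix [ 0.27 -0.04 -0.  ]
[-0.0003, -0.0009, 0.0018] rotz -0.22
[-0.0003, -0.0009, 0.0018] rotz -0.22
[-0.0003, -0.0009, 0.0018] rotz -0.22
[-0.0003, -0.0009, 0.0018] rotz -0.22
```

Emit:
carry_out --plan '[{"grip":0.5,"dp":[0,-0.003,0.005],"rotation":[0,0,0]},{"grip":0.5,"dp":[0,0,0.003],"rotation":[0,0,0]},{"grip":0.5,"dp":[0,0,0],"rotation":[0,0,0]}]'

```text
time_s: 3.15
tool_pos: [0.5519, -0.0931, 0.0185]
tool_rot: [179.7, -0.2, -9.9]
force: [0.5, 0.4, 0.0]
grip_width: 0.0435
```

```bash
python3 - <<'E'
from h import *
plan([.550,-.0922,.019],-9,4)
E
```

```text
pose [ 0.5519 -0.0931  0.0185] [ 1.7971e+02 -1.6000e-01 -9.9300e+00] F [0.47 0.35 0.05] w 0.0435 t 3.15
tilt fix [ 0.29 -0.16 -0.  ]
[-0.0005, -0.0001, -0.0001] rotz -0.23
[-0.0005, -0.0001, -0.0001] rotz -0.23
[-0.0005, -0.0002, -0.0001] rotz -0.23
[-0.0005, -0.0002, -0.0001] rotz -0.23
```

Emit:
carry_out --plan '[{"grip":0.8,"dp":[-0.001,0,0],"rotation":[0,0,0]},{"grip":1,"dp":[0,0,0],"rotation":[0,0,0]},{"grip":1,"dp":[0,0,0],"rotation":[0,0,0]},{"grip":1,"dp":[0,0,0],"rotation":[0,0,0]},{"grip":1,"dp":[0,0,0],"rotation":[0,0,0]},{"grip":1,"dp":[0,0,0],"rotation":[0,0,0]}]' --force 25

```text
time_s: 3.65
tool_pos: [0.5514, -0.0927, 0.0192]
tool_rot: [179.7, -0.2, -9.9]
force: [0.7, -0.7, -0.8]
grip_width: 0.0183
```

Emit:
carry_out --plan '[{"grip":1,"dp":[0,0,-0.01],"rotation":[0,0,0]},{"grip":1,"dp":[0,0,-0.02],"rotation":[0,0,0]},{"grip":1,"dp":[0,0,-0.03],"rotation":[0,0,0]},{"grip":1,"dp":[0,0,-0.035],"rotation":[0,0,0]},{"grip":1,"dp":[0,0,-0.035],"rotation":[0,0,0]},{"grip":1,"dp":[0,0,-0.02],"rotation":[0,0,0]},{"grip":1,"dp":[0,0,0],"rotation":[0,0,0]}]'

```text
time_s: 4.23
tool_pos: [0.5487, -0.0909, 0.1772]
tool_rot: [179.8, 0.1, -9.8]
force: [0.4, 1.2, -0.3]
grip_width: 0.0188
```

```bash
python3 - <<'E'
from h import *
P=env.camera_params('wrist');im=env.read_camera('wrist');np.save('w2',im);np.save('w2p',P,allow_pickle=True)
save('w2',im,s=1.42)
print(proj(P,[.56,-.237,.088])*1.42)
plan([.49,-.21,.19],-15,6)
E
```

```text
[450.79120424 525.59333121]
pose [ 0.5483 -0.0908  0.1758] [ 1.7978e+02  1.4000e-01 -9.8100e+00] F [ 0.01  0.51 -0.57] w 0.0187 t 4.28
tilt fix [0.22 0.14 0.  ]
[-0.0062, 0.0212, -0.0024] rotz 0.87
[-0.0059, 0.0213, -0.0024] rotz 0.87
[-0.0055, 0.0214, -0.0024] rotz 0.87
[-0.0052, 0.0215, -0.0024] rotz 0.87
[-0.0049, 0.0216, -0.0024] rotz 0.87
[-0.0046, 0.0216, -0.0024] rotz 0.87
```

View pics/w2.png

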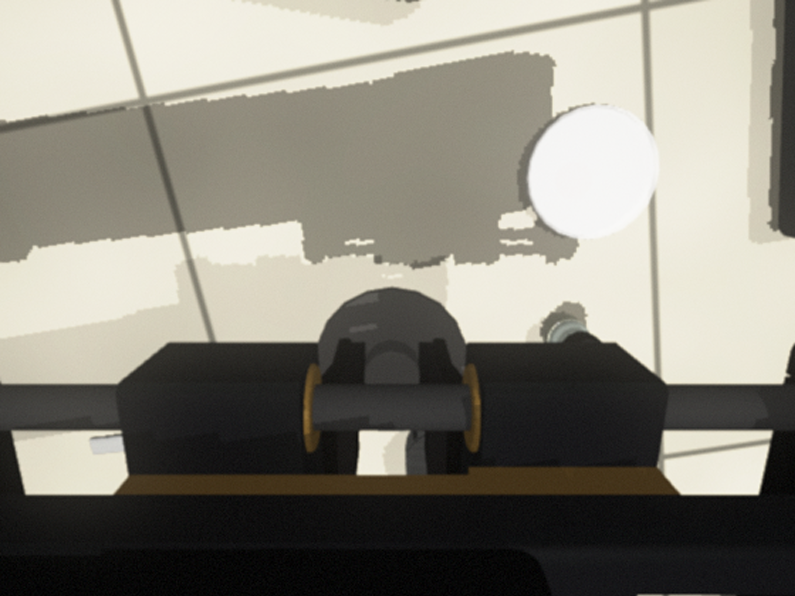

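The lid is held level between the fingers (disc 318–467 across, top edge at row 288). The beaker is hidden by the gripper, so I'll pass beyond it to measure its mouth and flutes.

Emit:
carry_out --plan '[{"grip":1,"dp":[0,0.02,-0.01],"rotation":[0,0,0.8]},{"grip":1,"dp":[0.005,0.032,-0.01],"rotation":[0,0,0.8]},{"grip":1,"dp":[0.005,0.035,-0.01],"rotation":[0,0,0.8]},{"grip":1,"dp":[0.005,0.035,-0.01],"rotation":[0,0,0.8]},{"grip":1,"dp":[0.005,0.035,-0.01],"rotation":[0,0,0.8]},{"grip":1,"dp":[0.005,0.035,-0.01],"rotation":[0,0,0.8]},{"grip":1,"dp":[0.005,0.03,-0.005],"rotation":[0,0,0.8]},{"grip":1,"dp":[0,0,0],"rotation":[0,0,0]}]'

```text
time_s: 4.95
tool_pos: [0.5252, -0.3177, 0.2335]
tool_rot: [179.9, 1.0, -15.0]
force: [0.1, -0.8, -1.0]
grip_width: 0.0186
```

```bash
python3 - <<'E'
from h import *
# lid offset in the tool from w2
P=np.load('w2p.npy',allow_pickle=True).item(); p=np.array([.5483,-.0908,.1758]);R=Ro.from_euler('xyz',[179.8,.14,-9.8],degrees=True)
a=np.radians(np.arange(0,360,5))
for oy in(-.003,0,.003):
    q=np.array([proj(P,p+R.apply([.028*np.cos(t),oy+.028*np.sin(t),.0192-.0147])) for t in a])*1.42
    print(oy,q[:,1].min(),q[:,0].min(),q[:,0].max())
P=env.camera_params('wrist');im=env.read_camera('wrist');np.save('w3',im);np.save('w3p',P,allow_pickle=True)
save('w3',im,s=1.42)
for c in([.56,-.237,.088],[.56,-.237,.0]):print(proj(P,c)*1.42)
plan([.56,-.237,.2],-15,3)
E
```

```text
-0.003 278.58716806267546 312.82907907542636 466.70227538052455
0 286.91315452180277 313.16031920514547 466.37259301850855
0.003 295.1649616254563 313.4887254051461 466.04573008749816
[416.95177054 132.03009265]
[413.20909488 138.30251029]
pose [ 0.5257 -0.3142  0.2328] [-179.99    1.08  -14.88] F [ 0.61 -0.25 -0.56] w 0.0188 t 5.0
tilt fix [-0.01  1.08 -0.  ]
[0.0044, -0.0278, 0.0109] rotz 0.04
[0.0044, -0.0278, 0.0109] rotz 0.04
[0.0044, -0.0278, 0.0109] rotz 0.04
```

View pics/w3.png

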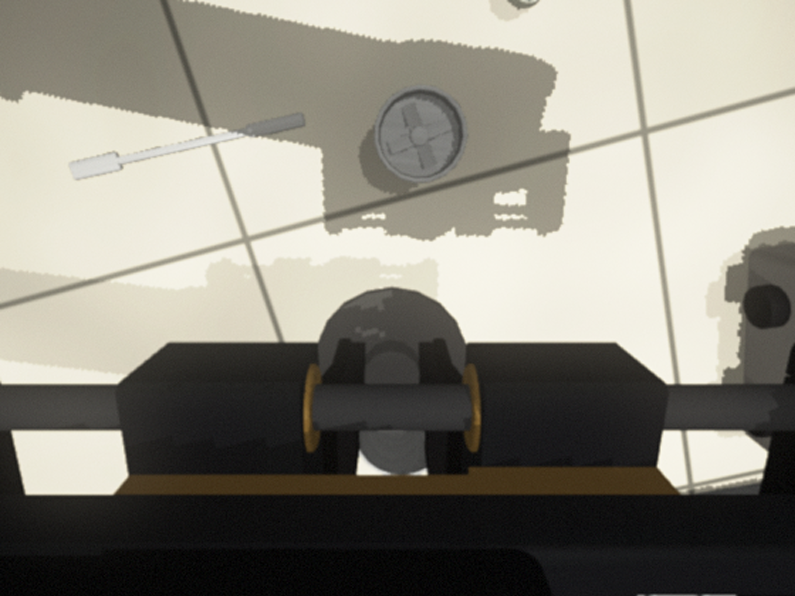

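The beaker mouth ring runs 376–467 by 86–182, so its centre is at about (421.5,134). The lid is centred in the grip. I'll cast the centre and descend over it.

```bash
python3 - <<'E'
from h import *
P=np.load('w3p.npy',allow_pickle=True).item()
c=ray(P,421.5/1.42,134/1.42,.088);print('mouth',c)
print('diam',np.linalg.norm(ray(P,376/1.42,134/1.42,.088)-ray(P,467/1.42,134/1.42,.088)),np.linalg.norm(ray(P,421/1.42,86/1.42,.088)-ray(P,421/1.42,182/1.42,.088)))
plan([c[0],c[1],.15],-14,4)
PS=env.camera_params('scene')
for u,v in[(219.8,301),(230.7,296.8)]:
    d=ray(PS,u,v,.006)-c; print(np.degrees(np.arctan2(d[1],d[0])),np.hypot(d[0],d[1]))
E
```

```text
mouth [ 0.56232696 -0.2387746   0.088     ]
diam 0.05384499073266616 0.05420967175796352
pose [ 0.5257 -0.3142  0.2328] [-179.99    1.08  -14.88] F [ 0.61 -0.25 -0.56] w 0.0188 t 5.0
tilt fix [-0.01  1.08 -0.  ]
[0.004, -0.0206, 0.0207] rotz -0.22
[0.0041, -0.0206, 0.0207] rotz -0.22
[0.0042, -0.0206, 0.0207] rotz -0.22
[0.0042, -0.0205, 0.0207] rotz -0.22
-55.3654690257397 0.02503707895472667
9.968852479305896 0.02652345123453507
```

Emit:
carry_out --plan '[{"grip":1,"dp":[0.004,-0.02,0.015],"rotation":[0,0.7,0]},{"grip":1,"dp":[0.004,-0.021,0.02],"rotation":[0,0,0]},{"grip":1,"dp":[0.004,-0.021,0.02],"rotation":[0,0,0]},{"grip":1,"dp":[0.003,-0.018,0.015],"rotation":[0,0,0]},{"grip":1,"dp":[0,0,0.0],"rotation":[0,0,0]}]'

```text
time_s: 5.42
tool_pos: [0.5584, -0.2346, 0.1541]
tool_rot: [-179.7, 0.8, -15.0]
force: [0.6, 1.0, -0.9]
grip_width: 0.0185
```

```bash
python3 - <<'E'
from h import *
plan([.5615,-.2385,.115],-14,3)
E
```

```text
pose [ 0.5584 -0.2346  0.1541] [-179.72    0.8   -14.99] F [ 0.61  0.96 -0.88] w 0.0185 t 5.42
tilt fix [-0.28  0.8  -0.  ]
[0.0013, 0.001, 0.013] rotz -0.33
[0.0013, 0.001, 0.013] rotz -0.33
[0.0013, 0.001, 0.013] rotz -0.33
```

Emit:
carry_out --plan '[{"grip":1,"dp":[0.002,0.002,0.013],"rotation":[-0.2,0.6,0]},{"grip":1,"dp":[0.001,0.001,0.013],"rotation":[0,0,0]},{"grip":1,"dp":[0,0,0.008],"rotation":[0,0,0]},{"grip":1,"dp":[0,0,0],"rotation":[0,0,0]},{"grip":1,"dp":[0,0,0],"rotation":[0,0,0]}]'

```text
time_s: 5.83
tool_pos: [0.5582, -0.2333, 0.1151]
tool_rot: [-179.8, 0.6, -14.5]
force: [-0.6, 0.5, 0.3]
grip_width: 0.0187
```

```bash
python3 - <<'E'
from h import *
plan([.5615,-.2385,.098],-14,4)
E
```

```text
pose [ 0.5582 -0.2333  0.1151] [-179.81    0.62  -14.55] F [-0.63  0.47  0.31] w 0.0187 t 5.83
tilt fix [-0.19  0.62 -0.  ]
[0.0011, 0.001, 0.0043] rotz -0.14
[0.0011, 0.0011, 0.0043] rotz -0.14
[0.0011, 0.0011, 0.0043] rotz -0.14
[0.0011, 0.0011, 0.0043] rotz -0.14
```

Emit:
carry_out --plan '[{"grip":1,"dp":[0.003,0.003,0.0],"rotation":[-0.2,0.6,0]},{"grip":1,"dp":[0.002,0.002,0.003],"rotation":[0,0,0]},{"grip":1,"dp":[0.0,0.0,0.004],"rotation":[0,0,0]},{"grip":1,"dp":[0,0,0.003],"rotation":[0,0,0]}]'

```text
time_s: 6.17
tool_pos: [0.5633, -0.2427, 0.1073]
tool_rot: [179.9, -0.3, -14.7]
force: [-0.1, 0.0, -0.4]
grip_width: 0.0187
```

```bash
python3 - <<'E'
from h import *
plan([.5615,-.2385,.098],-14,4)
E
```

```text
pose [ 0.5633 -0.2427  0.1073] [179.88  -0.3  -14.72] F [-0.06  0.04 -0.41] w 0.0187 t 6.17
tilt fix [ 0.12 -0.3  -0.  ]
[-0.0007, -0.0009, 0.0023] rotz -0.18
[-0.0007, -0.0009, 0.0023] rotz -0.18
[-0.0007, -0.0009, 0.0023] rotz -0.18
[-0.0007, -0.0009, 0.0023] rotz -0.18
```

Emit:
carry_out --plan '[{"grip":1,"dp":[-0.001,-0.003,0.002],"rotation":[0,0,0]},{"grip":1,"dp":[0.0,0.0,0.003],"rotation":[0,0,0]},{"grip":1,"dp":[0.0,0.0,0.003],"rotation":[0,0,0]},{"grip":1,"dp":[0,0,0.003],"rotation":[0,0,0]}]'

```text
time_s: 6.5
tool_pos: [0.5634, -0.2398, 0.0968]
tool_rot: [179.9, -0.3, -14.8]
force: [-6.0, 2.8, 24.3]
grip_width: 0.0188
```

```bash
python3 - <<'E'
from h import *
plan([.5615,-.2385,.096],-14,4)
E
```

```text
pose [ 0.5634 -0.2398  0.0968] [179.86  -0.34 -14.77] F [-5.96  2.75 24.35] w 0.0188 t 6.5
tilt fix [ 0.14 -0.34 -0.  ]
[-0.0005, -0.0002, 0.0002] rotz -0.19
[-0.0005, -0.0002, 0.0002] rotz -0.19
[-0.0005, -0.0002, 0.0002] rotz -0.19
[-0.0005, -0.0002, 0.0002] rotz -0.19
```

Emit:
carry_out --plan '[{"grip":1,"dp":[-0.001,0,0.002],"rotation":[0,0,0]},{"grip":1,"dp":[0.0,0.0,0.002],"rotation":[0,0,0]},{"grip":1,"dp":[0.0,0.0,0.002],"rotation":[0,0,0]},{"grip":1,"dp":[0,0,0.002],"rotation":[0,0,0]},{"grip":1,"dp":[0,0,0.002],"rotation":[0,0,0]}]'

```text
time_s: 6.92
tool_pos: [0.5641, -0.24, 0.0971]
tool_rot: [179.6, -0.6, -14.7]
force: [-4.3, 1.4, 11.3]
grip_width: 0.0189
```

```bash
python3 - <<'E'
from h import *
im=env.read_camera('scene');np.save('s2',im)
P=env.camera_params('scene');u=proj(P,[.562,-.239,.08]);u=u.astype(int);print(u)
save('s2',im,crop=(u[0]-50,u[1]-45,u[0]+50,u[1]+45),s=6)
plan([.5615,-.2385,.096],-14,4)
E
```

```text
[217 275]
pose [ 0.5641 -0.24    0.0971] [179.6   -0.56 -14.73] F [-3.76  1.29 11.15] w 0.0186 t 6.97
tilt fix [ 0.4  -0.56 -0.  ]
[-0.0007, -0.0002, 0.0003] rotz -0.18
[-0.0007, -0.0002, 0.0003] rotz -0.18
[-0.0007, -0.0002, 0.0003] rotz -0.18
[-0.0007, -0.0002, 0.0003] rotz -0.18
```

View pics/s2.png

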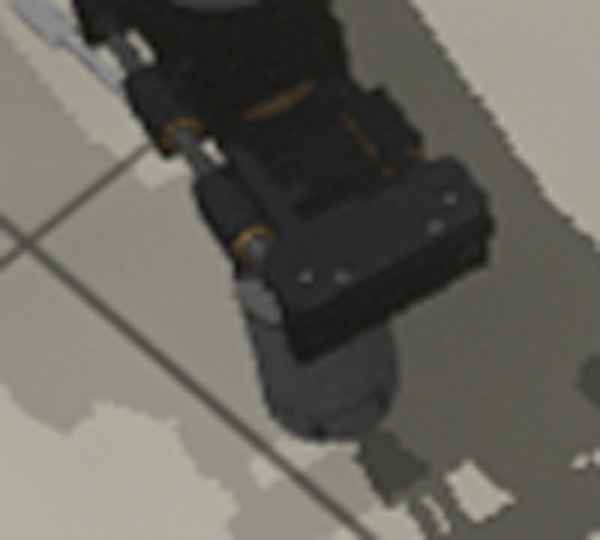

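The crop shows the lid under the gripper on the beaker rim, with flutes visible at the foot. The height of 0.097 m and the 11–24 N push match a seated lid. I'll open the gripper and compute the drive phase.

Emit:
carry_out --plan '[{"grip":0.6,"dp":[-0.0005,0,-0.001],"rotation":[0,0,0]},{"grip":0,"dp":[0.0,0.0,-0.001],"rotation":[0.3,-0.4,0]},{"grip":0,"dp":[0.0,0.0,0],"rotation":[0,0,0]},{"grip":0,"dp":[0,0,0],"rotation":[0,0,0]},{"grip":0,"dp":[0,0,0],"rotation":[0,0,0]},{"grip":0,"dp":[0,0,0],"rotation":[0,0,0]}]'

```text
time_s: 7.47
tool_pos: [0.5641, -0.2396, 0.0994]
tool_rot: [179.9, -0.2, -14.7]
force: [0.1, 0.2, -1.0]
grip_width: 0.0506
```

```bash
cat > drv.py <<'E'
from h import *
def phase(im,P,c0,name,r=18.5,k=16):
    # resample the drive-top plane to a world grid, then mask the bright star
    n=240; g=np.linspace(-.03,.03,n); X,Y=np.meshgrid(c0[0]+g,c0[1]+g)
    W=np.stack([X,Y,np.full_like(X,.123)],-1).reshape(-1,3); c=W@P['R'].T+P['t']
    u=(c[:,0]/c[:,2]*P['fx']+P['cx']).reshape(n,n).astype('f4');v=(c[:,1]/c[:,2]*P['fy']+P['cy']).reshape(n,n).astype('f4')
    q=cv2.cvtColor(cv2.remap(im,u,v,cv2.INTER_LINEAR),cv2.COLOR_RGB2GRAY)
    near=np.hypot(X-c0[0],Y-c0[1])<.022; t,_=cv2.threshold(q[near].reshape(-1,1),0,255,cv2.THRESH_OTSU)
    m=((q>t)&near).astype(np.uint8); N,L,st,ce=cv2.connectedComponentsWithStats(m)
    i=L[n//2-40:n//2+40,n//2-40:n//2+40]; i=np.bincount(i[i>0]).argmax(); M=cv2.moments((L==i).astype(np.uint8),True)
    hull=cv2.convexHull(max(cv2.findContours((L==i).astype(np.uint8),0,1)[0],key=cv2.contourArea)); (hx,hy),hr=cv2.minEnclosingCircle(hull)
    cx,cy=np.interp(hx,range(n),g)+c0[0],np.interp(hy,range(n),g)+c0[1]
    s=L==i; th=np.arctan2(Y[s]-cy,X[s]-cx); rr=np.hypot(Y[s]-cy,X[s]-cx); far=rr>.011
    z=np.exp(6j*th[far]).mean(); print(name,'centre',round(cx,4),round(cy,4),'r',hr*.06/n,'yaw mod60',np.degrees(np.angle(z))/6,'|z|',abs(z).round(2),'thr',t)
    return cv2.resize(np.where(s,255,q),(300,300))
if __name__=='__main__':
    a=phase(np.load('top.npy'),env.camera_params('top'),(.5434,.1546),'top')
    b=phase(np.load('scene.npy'),env.camera_params('scene'),(.550,.1495),'scene')
    plan([.563,-.2395,.052],-14.5,3)
E
python3 drv.py
```

```text
top centre 0.5447 0.1547 r 0.019457590103149413 yaw mod60 5.577093458978979 |z| 0.65 thr 68.0
scene centre 0.55 0.1495 r 0.021903934478759764 yaw mod60 -21.516056035127416 |z| 0.08 thr 89.0
pose [ 0.5641 -0.2396  0.0994] [179.92  -0.18 -14.7 ] F [ 0.09  0.2  -1.02] w 0.0506 t 7.47
tilt fix [ 0.08 -0.18 -0.  ]
[-0.0004, 0.0001, 0.0158] rotz -0.07
[-0.0004, 0.0001, 0.0158] rotz -0.07
[-0.0004, 0.0001, 0.0158] rotz -0.07
```

Emit:
carry_out --plan '[{"grip":0,"dp":[0,0,-0.002],"rotation":[0,0,0]},{"grip":0,"dp":[0.0,0.0,0],"rotation":[0,0,0]},{"grip":0,"dp":[0.0,0.0,0],"rotation":[0,0,0]},{"grip":0,"dp":[0,0,0.008],"rotation":[0,0,0]},{"grip":0,"dp":[0,0,0.015],"rotation":[0,0,0]},{"grip":0,"dp":[0,0,0.015],"rotation":[0,0,0]},{"grip":0,"dp":[0,0,0.008],"rotation":[0,0,0]},{"grip":0,"dp":[0,0,0],"rotation":[0,0,0]}]'

```text
time_s: 8.13
tool_pos: [0.5645, -0.2399, 0.0524]
tool_rot: [179.9, -0.2, -14.7]
force: [-0.4, 0.2, 0.5]
grip_width: 0.087
```

```bash
python3 - <<'E'
from h import *
plan([.563,-.2395,.05],-14.5,3)
im=env.read_camera('wrist');save('w4',im,s=1.42)
E
```

```text
pose [ 0.5645 -0.2399  0.0524] [179.91  -0.24 -14.7 ] F [-0.38  0.17  0.49] w 0.087 t 8.13
tilt fix [ 0.09 -0.24 -0.  ]
[-0.0005, 0.0, 0.0008] rotz -0.07
[-0.0005, 0.0, 0.0008] rotz -0.07
[-0.0005, 0.0, 0.0008] rotz -0.07
```

View pics/w4.png

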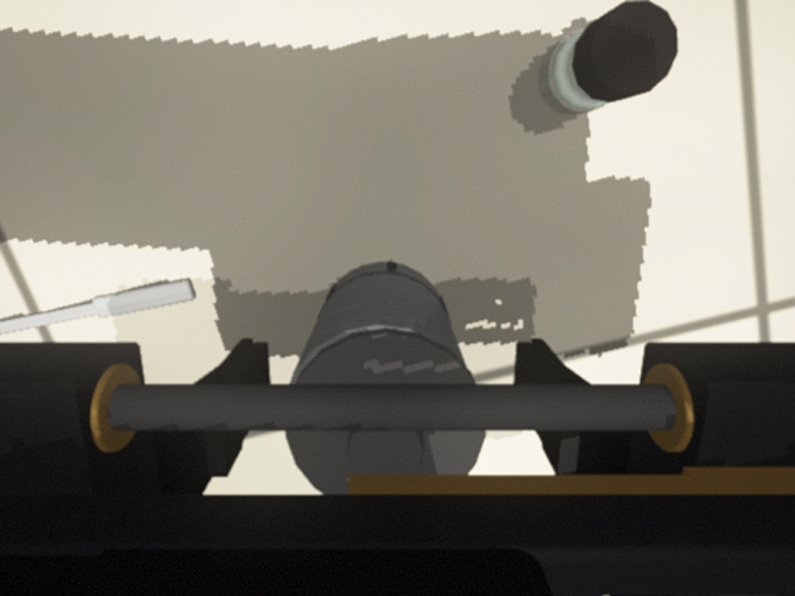

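The beaker and lid are centred between the open fingers. The lid is level on the rim and one flute is visible at (391,266), close to the centre line. I'll grip now.

Emit:
carry_out --plan '[{"grip":0.5,"dp":[-0.001,0,0],"rotation":[0,0,0]},{"grip":1,"dp":[0.0,0.0,0],"rotation":[0,0,0]},{"grip":1,"dp":[0.0,0.0,0],"rotation":[0,0,0]},{"grip":1,"dp":[0,0,0],"rotation":[0,0,0]},{"grip":1,"dp":[0,0,0],"rotation":[0,0,0]},{"grip":1,"dp":[0,0,0],"rotation":[0,0,0]},{"grip":1,"dp":[0,0,0],"rotation":[0,0,0]}]' --force 55

```text
time_s: 8.77
tool_pos: [0.5642, -0.24, 0.0557]
tool_rot: [179.9, -0.4, -14.7]
force: [0.6, 0.5, -2.3]
grip_width: 0.055
```

Emit:
carry_out --plan '[{"grip":1,"dp":[0,0,-0.005],"rotation":[0,0,0]},{"grip":1,"dp":[0,0,-0.01],"rotation":[0,0,0]},{"grip":1,"dp":[0,0,-0.02],"rotation":[0,0,0]},{"grip":1,"dp":[0,0,-0.03],"rotation":[0,0,0]},{"grip":1,"dp":[0,0,-0.035],"rotation":[0,0,0]},{"grip":1,"dp":[0,0,-0.035],"rotation":[0,0,0]},{"grip":1,"dp":[0,0,-0.02],"rotation":[0,0,0]},{"grip":1,"dp":[0,0,0],"rotation":[0,0,0]}]'

```text
time_s: 9.43
tool_pos: [0.5611, -0.2379, 0.2168]
tool_rot: [-180.0, 0.0, -14.6]
force: [0.8, 0.0, -2.6]
grip_width: 0.0555
```

```bash
python3 - <<'E'
from h import *
P=env.camera_params('wrist');im=env.read_camera('wrist');np.save('w5',im);np.save('w5p',P,allow_pickle=True);o=env.get_obs();np.save('w5o',o,allow_pickle=True)
save('w5',im,crop=(190,160,350,280),s=5)
plan([.545,.08,.225],15,12)
R=Ro.from_euler('xyz',o['tool_rot'],degrees=True);p=o['tool_pos']
for s in np.radians([-150,-120,-90,-60,-30]):  # tool-frame directions at the foot
    X=p+R.apply([.028*np.cos(s),.028*np.sin(s),.050]); print(np.degrees(s),((proj(P,X)-[190,160])*5).round(0),((proj(P,X-[0,0,-.012])-[190,160])*5).round(0))
E
```

```text
pose [ 0.5607 -0.2377  0.215 ] [-1.7998e+02  8.0000e-02 -1.4630e+01] F [ 0.69 -0.34 -3.09] w 0.0552 t 9.48
tilt fix [-0.02  0.08 -0.  ]
[-0.008, -0.0253, -0.0008] rotz -2.47
[-0.0069, -0.0256, -0.0008] rotz -2.47
[-0.0057, -0.0259, -0.0008] rotz -2.47
[-0.0046, -0.0261, -0.0008] rotz -2.47
[-0.0035, -0.0263, -0.0008] rotz -2.47
[-0.0024, -0.0264, -0.0008] rotz -2.47
[-0.0012, -0.0265, -0.0008] rotz -2.47
[-0.0001, -0.0265, -0.0008] rotz -2.47
[0.0011, -0.0265, -0.0008] rotz -2.47
[0.0022, -0.0264, -0.0008] rotz -2.47
[0.0033, -0.0263, -0.0008] rotz -2.47
[0.0045, -0.0261, -0.0008] rotz -2.47
-150.0 [232. 228.] [221. 253.]
-119.99999999999999 [311. 149.] [305. 170.]
-90.0 [423. 120.] [422. 140.]
-59.99999999999999 [534. 149.] [540. 171.]
-29.999999999999996 [613. 228.] [624. 254.]
```

View pics/w5.png

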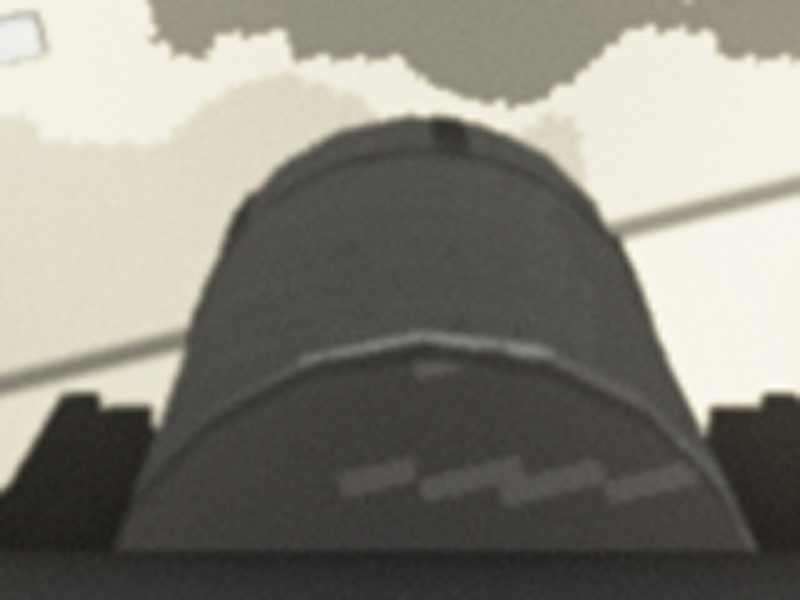

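The beaker is held. The flute at column 449, against an axis column of 423, puts the beaker's yaw at tool yaw + 23°. I'll move near the mill and view the drive closely.

Emit:
carry_out --plan '[{"grip":1,"dp":[-0.005,-0.015,-0.005],"rotation":[0,0,0.3]},{"grip":1,"dp":[-0.01,-0.03,-0.008],"rotation":[0,0,0.3]},{"grip":1,"dp":[-0.01,-0.034,-0.008],"rotation":[0,0,0.3]},{"grip":1,"dp":[-0.011,-0.036,-0.008],"rotation":[0,0,0.3]},{"grip":1,"dp":[-0.011,-0.036,-0.008],"rotation":[0,0,0.3]},{"grip":1,"dp":[-0.011,-0.036,-0.008],"rotation":[0,0,0.3]},{"grip":1,"dp":[-0.011,-0.036,-0.005],"rotation":[0,0,0.3]},{"grip":1,"dp":[-0.011,-0.034,-0.005],"rotation":[0,0,0.3]}]'

```text
time_s: 10.15
tool_pos: [0.5472, 0.0276, 0.254]
tool_rot: [179.5, 1.3, -18.5]
force: [1.0, -0.1, -3.2]
grip_width: 0.055
```

Emit:
carry_out --plan '[{"grip":1,"dp":[-0.008,-0.025,0],"rotation":[0,0,0.3]},{"grip":1,"dp":[-0.003,-0.01,0],"rotation":[0,0,0.3]},{"grip":1,"dp":[0,0,0],"rotation":[0,0,0]},{"grip":1,"dp":[0,0,0],"rotation":[0,0,0]}]'

```text
time_s: 10.48
tool_pos: [0.5428, 0.0789, 0.2483]
tool_rot: [179.7, 1.9, -18.0]
force: [0.8, -0.4, -2.0]
grip_width: 0.0548
```

```bash
python3 - <<'E'
from h import *
from drv import phase
P=env.camera_params('wrist');im=env.read_camera('wrist');np.save('w6',im);np.save('w6p',P,allow_pickle=True)
m=cv2.resize(im,(560,420)); u=proj(P,[.545,.154,.123]).astype(int); print(u)
q=phase(im,P,(.5455,.1545),'wrist')
v=np.zeros((420,860,3),np.uint8); v[:,:560]=im; v[:300,560:]=q[...,None]
save('w6',v,s=.93)
plan([.5455,.1545,.225],-17.7,5)
E
```

```text
[254 110]
wrist centre 0.5445 0.1563 r 0.018977682113647462 yaw mod60 6.538371000286904 |z| 0.62 thr 100.0
pose [0.5427 0.0785 0.2481] [179.66   1.9  -18.08] F [-0.16  1.09 -2.82] w 0.0548 t 10.53
tilt fix [0.34 1.9  0.01]
[-0.0042, -0.0146, 0.0046] rotz -0.08
[-0.0042, -0.0146, 0.0046] rotz -0.08
[-0.0041, -0.0146, 0.0046] rotz -0.08
[-0.0041, -0.0146, 0.0046] rotz -0.08
[-0.0041, -0.0146, 0.0046] rotz -0.08
```

View pics/w6.png

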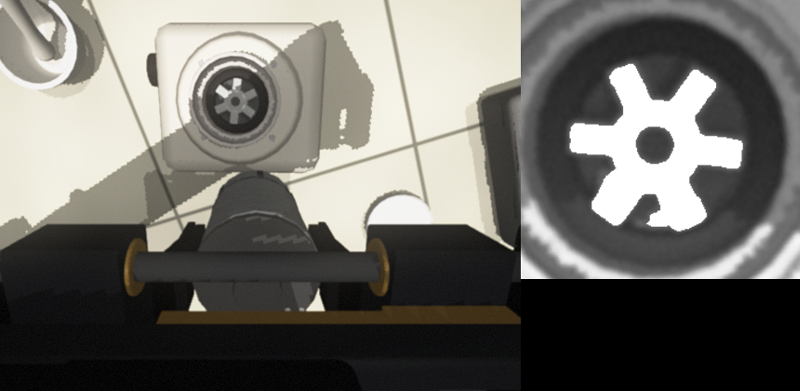

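The drive star is clear: centre (0.5445,0.156), radius 19 mm, yaw about 6°. The held beaker is upright. Earlier grasps showed a +1.8 mm x bias in the wrist view, so the collar target is (0.546,0.1555) at tool yaw −17.3°.

Emit:
carry_out --plan '[{"grip":1,"dp":[-0.004,-0.015,0.0],"rotation":[0.2,0.9,0]},{"grip":1,"dp":[-0.004,-0.018,0.004],"rotation":[0.1,0.5,0]},{"grip":1,"dp":[-0.004,-0.018,0.008],"rotation":[0,0,0]},{"grip":1,"dp":[-0.004,-0.014,0.008],"rotation":[0,0,0]},{"grip":1,"dp":[-0.002,-0.006,0.005],"rotation":[0,0,0]},{"grip":1,"dp":[0,0,0],"rotation":[0,0,0]},{"grip":1,"dp":[0,0,0],"rotation":[0,0,0]}]'

```text
time_s: 11.12
tool_pos: [0.5493, 0.1362, 0.216]
tool_rot: [179.4, 0.7, -19.4]
force: [0.6, -0.5, -3.9]
grip_width: 0.0551
```

```bash
python3 - <<'E'
from h import *
plan([.546,.1555,.2],-17.3,3)
E
```

```text
pose [0.5493 0.1362 0.216 ] [179.38   0.71 -19.37] F [ 0.59 -0.54 -3.9 ] w 0.0551 t 11.12
tilt fix [0.62 0.71 0.  ]
[-0.0032, -0.0057, 0.0053] rotz -0.69
[-0.0031, -0.0057, 0.0053] rotz -0.69
[-0.003, -0.0058, 0.0053] rotz -0.69
```

Emit:
carry_out --plan '[{"grip":1,"dp":[-0.003,-0.006,0.0],"rotation":[0.4,0.5,-0.7]},{"grip":1,"dp":[-0.003,-0.006,0.0],"rotation":[0.1,0.1,-0.7]},{"grip":1,"dp":[-0.003,-0.006,0.003],"rotation":[0,0,-0.5]},{"grip":1,"dp":[0,0,0.003],"rotation":[0,0,0]},{"grip":1,"dp":[0,0,0],"rotation":[0,0,0]},{"grip":1,"dp":[0,0,0],"rotation":[0,0,0]}]'

```text
time_s: 11.62
tool_pos: [0.5477, 0.1525, 0.2102]
tool_rot: [179.8, -0.1, -17.7]
force: [0.4, 0.3, -4.0]
grip_width: 0.0549
```

```bash
python3 - <<'E'
from h import *
plan([.546,.1555,.195],-17.3,3)
E
```

```text
pose [0.5477 0.1525 0.2102] [ 1.7983e+02 -7.0000e-02 -1.7680e+01] F [ 0.36  0.27 -4.05] w 0.0549 t 11.62
tilt fix [ 0.17 -0.07 -0.  ]
[-0.0008, -0.0008, 0.0051] rotz -0.13
[-0.0008, -0.0008, 0.0051] rotz -0.13
[-0.0008, -0.0008, 0.0051] rotz -0.13
```

Emit:
carry_out --plan '[{"grip":1,"dp":[-0.002,-0.003,0.004],"rotation":[0.1,0,-0.3]},{"grip":1,"dp":[-0.001,0,0.006],"rotation":[0,0,0]},{"grip":1,"dp":[0,0,0.006],"rotation":[0,0,0]},{"grip":1,"dp":[0,0,0.002],"rotation":[0,0,0]},{"grip":1,"dp":[0,0,0],"rotation":[0,0,0]}]'

```text
time_s: 12.03
tool_pos: [0.5456, 0.156, 0.1902]
tool_rot: [179.9, -0.1, -17.4]
force: [0.2, -0.2, -2.2]
grip_width: 0.0548
```

```bash
python3 - <<'E'
from h import *
plan([.546,.1555,.175],-17.3,3)
E
```

```text
pose [0.5456 0.156  0.1902] [ 1.7991e+02 -8.0000e-02 -1.7370e+01] F [ 0.17 -0.16 -2.24] w 0.0548 t 12.03
tilt fix [ 0.09 -0.08 -0.  ]
[0.0002, 0.0001, 0.0051] rotz -0.02
[0.0002, 0.0001, 0.0051] rotz -0.02
[0.0002, 0.0001, 0.0051] rotz -0.02
```

Right on target. I'll descend gently to just above the drive (underside about 0.12).

Emit:
carry_out --plan '[{"grip":1,"dp":[0,0,0.004],"rotation":[0,0,0]},{"grip":1,"dp":[0,0,0.004],"rotation":[0,0,0]},{"grip":1,"dp":[0,0,0.003],"rotation":[0,0,0]},{"grip":1,"dp":[0,0,0.002],"rotation":[0,0,0]}]'

```text
time_s: 12.37
tool_pos: [0.5458, 0.1557, 0.1759]
tool_rot: [179.9, -0.1, -17.4]
force: [-0.2, 1.1, -2.7]
grip_width: 0.0552
```

```bash
python3 - <<'E'
from h import *
plan([.546,.1555,.165],-17.3,3)
E
```

```text
pose [0.5458 0.1557 0.1759] [ 1.7991e+02 -8.0000e-02 -1.7400e+01] F [-0.22  1.09 -2.72] w 0.0552 t 12.37
tilt fix [ 0.09 -0.08 -0.  ]
[0.0001, 0.0, 0.0036] rotz -0.03
[0.0001, 0.0, 0.0036] rotz -0.03
[0.0001, 0.0, 0.0036] rotz -0.03
```

Emit:
carry_out --plan '[{"grip":1,"dp":[0,0,0.002],"rotation":[0,0,0]},{"grip":1,"dp":[0,0,0.002],"rotation":[0,0,0]},{"grip":1,"dp":[0,0,0.002],"rotation":[0,0,0]},{"grip":1,"dp":[0,0,0.002],"rotation":[0,0,0]}]'

```text
time_s: 12.7
tool_pos: [0.546, 0.1556, 0.1671]
tool_rot: [179.9, -0.1, -17.4]
force: [0.4, -0.2, -3.6]
grip_width: 0.0548
```

```bash
python3 - <<'E'
from h import *
plan([.546,.1555,.165],-17.3,3)
E
```

```text
pose [0.546  0.1556 0.1671] [ 1.7991e+02 -9.0000e-02 -1.7410e+01] F [ 0.39 -0.23 -3.62] w 0.0548 t 12.7
tilt fix [ 0.09 -0.09 -0.  ]
[0.0, 0.0, 0.0007] rotz -0.04
[0.0, 0.0, 0.0007] rotz -0.04
[0.0, 0.0, 0.0007] rotz -0.04
```

No contact below the unmeshed height, so the splines have meshed. Next I'll press onto the seat.

Emit:
carry_out --plan '[{"grip":1,"dp":[0,0,0.002],"rotation":[0,0,0]},{"grip":1,"dp":[0,0,0.002],"rotation":[0,0,0]},{"grip":1,"dp":[0,0,0.002],"rotation":[0,0,0]},{"grip":1,"dp":[0,0,0.002],"rotation":[0,0,0]}]' --force 60

```text
time_s: 13.03
tool_pos: [0.5462, 0.156, 0.1625]
tool_rot: [179.9, -0.2, -17.4]
force: [-3.9, -1.0, 7.7]
grip_width: 0.0551
```

```bash
python3 - <<'E'
from h import *
plan([.546,.1555,.155],-17.3,3)
E
```

```text
pose [0.5462 0.156  0.1625] [179.87  -0.19 -17.41] F [-3.87 -0.97  7.74] w 0.0551 t 13.03
tilt fix [ 0.13 -0.19 -0.  ]
[0.0, 0.0002, 0.0025] rotz -0.04
[0.0, 0.0002, 0.0025] rotz -0.04
[0.0, 0.0002, 0.0025] rotz -0.04
```

Emit:
carry_out --plan '[{"grip":1,"dp":[-0.0005,0,0.003],"rotation":[0,0,0]},{"grip":1,"dp":[0,0,0.003],"rotation":[0,0,0]},{"grip":1,"dp":[0,0,0.003],"rotation":[0,0,0]},{"grip":1,"dp":[0,0,0.003],"rotation":[0,0,0]}]'

```text
time_s: 13.37
tool_pos: [0.5461, 0.1562, 0.1614]
tool_rot: [179.6, -0.5, -17.4]
force: [-6.5, -2.7, 15.3]
grip_width: 0.0552
```

```bash
python3 - <<'E'
from h import *
plan([.546,.1555,.155],-17.3,3)
E
```

```text
pose [0.5461 0.1562 0.1614] [179.63  -0.48 -17.41] F [-6.53 -2.65 15.29] w 0.0552 t 13.37
tilt fix [ 0.37 -0.48 -0.  ]
[0.0001, 0.0002, 0.0021] rotz -0.04
[0.0001, 0.0002, 0.0021] rotz -0.04
[0.0001, 0.0002, 0.0021] rotz -0.04
```

Emit:
carry_out --plan '[{"grip":1,"dp":[-0.0005,-0.0005,0.004],"rotation":[0.3,-0.4,0]},{"grip":1,"dp":[0,0,0.005],"rotation":[0,0,0]},{"grip":1,"dp":[0,0,0.005],"rotation":[0,0,0]}]'

```text
time_s: 13.62
tool_pos: [0.5462, 0.1563, 0.1613]
tool_rot: [179.6, -0.4, -17.4]
force: [-12.6, -3.8, 27.4]
grip_width: 0.0553
```

```bash
python3 - <<'E'
from h import *
plan([.546,.1555,.155],-17.3,3)
im=env.read_camera('scene');P=env.camera_params('scene');u=proj(P,[.546,.155,.15]).astype(int);print(u)
tp=env.read_camera('top');PT=env.camera_params('top');w=proj(PT,[.546,.155,.15]).astype(int);print(w)
a=cv2.resize(im[u[1]-40:u[1]+40,u[0]-40:u[0]+40],(400,400),interpolation=2);b=cv2.resize(tp[w[1]-40:w[1]+40,w[0]-40:w[0]+40],(400,400),interpolation=2)
save('fin',np.hstack([a,b]))
for z in(.106,.111,.114):
    # left/right rim ends of the beaker mouth and the collar rim, in crop pixels
    print(z,[((proj(P,[.546+.028*np.cos(t),.155+.028*np.sin(t),z+.088])-u+40)*5).round(0).tolist() for t in np.radians([-48,42])])
E
```

```text
pose [0.5462 0.1563 0.1613] [179.6   -0.44 -17.41] F [-12.57  -3.8   27.39] w 0.0553 t 13.62
tilt fix [ 0.4  -0.44 -0.  ]
[0.0, 0.0003, 0.0021] rotz -0.04
[0.0, 0.0003, 0.0021] rotz -0.04
[0.0, 0.0003, 0.0021] rotz -0.04
[316 164]
[191 194]
0.106 [[213.0, 171.0], [261.0, 136.0]]
0.111 [[213.0, 164.0], [262.0, 128.0]]
0.114 [[214.0, 159.0], [262.0, 124.0]]
```

View pics/fin.png

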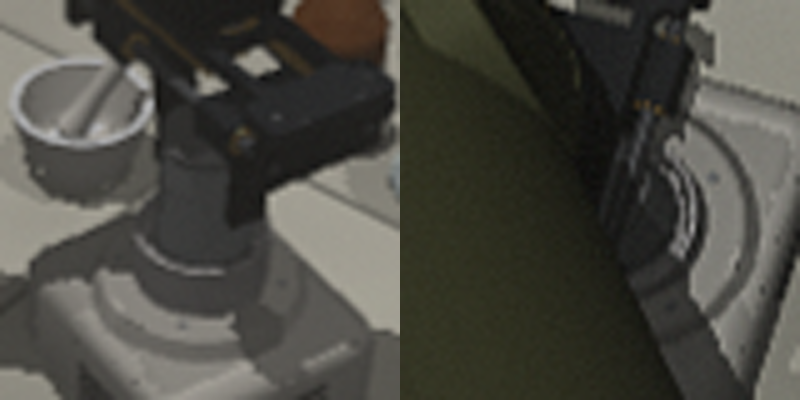

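z stays at 0.1613 while the push rises from 15 to 27 N, so it is at a hard stop. The picture shows the lid level on the upright beaker in the collar. To check that this is the seat's stop and not a jam, I'll ease off and read the spring curve.

Emit:
carry_out --plan '[{"grip":1,"dp":[-0.001,0,-0.001],"rotation":[0.2,-0.2,0]},{"grip":1,"dp":[0,0,-0.001],"rotation":[0,0,0]}]'

```text
time_s: 13.88
tool_pos: [0.5461, 0.1561, 0.1674]
tool_rot: [179.7, -0.5, -17.4]
force: [-1.0, -0.3, -3.5]
grip_width: 0.0551
```

Emit:
carry_out --plan '[{"grip":1,"dp":[0,0,-0.001],"rotation":[0,0,0]},{"grip":1,"dp":[0,0,-0.001],"rotation":[0,0,0]}]'

```text
time_s: 14.05
tool_pos: [0.546, 0.1558, 0.1692]
tool_rot: [179.7, -0.5, -17.4]
force: [0.3, 0.3, -2.5]
grip_width: 0.0549
```

Emit:
carry_out --plan '[{"grip":1,"dp":[0,0,-0.002],"rotation":[0,0,0]}]'

```text
time_s: 14.13
tool_pos: [0.5458, 0.1558, 0.1705]
tool_rot: [179.7, -0.5, -17.4]
force: [0.2, -0.2, -3.0]
grip_width: 0.0551
```

Emit:
carry_out --plan '[{"grip":1,"dp":[0,0,0.003],"rotation":[0.1,-0.2,0]},{"grip":1,"dp":[0,0,0.002],"rotation":[0,0,0]},{"grip":1,"dp":[0,0,0.0015],"rotation":[0,0,0]}]'

```text
time_s: 14.38
tool_pos: [0.5461, 0.156, 0.1644]
tool_rot: [179.8, -0.3, -17.4]
force: [-3.2, -0.9, 7.4]
grip_width: 0.0548
```

Emit:
carry_out --plan '[{"grip":1,"dp":[0,0,0.0015],"rotation":[0,0,0]}]'

```text
time_s: 14.47
tool_pos: [0.5461, 0.156, 0.1635]
tool_rot: [179.8, -0.3, -17.4]
force: [-3.9, -1.2, 7.7]
grip_width: 0.0553
```

Emit:
carry_out --plan '[{"grip":1,"dp":[0,0,0.002],"rotation":[0,0,0]}]'

```text
time_s: 14.55
tool_pos: [0.5461, 0.1561, 0.1626]
tool_rot: [179.8, -0.3, -17.4]
force: [-4.5, -2.1, 9.0]
grip_width: 0.0548
```

Emit:
carry_out --plan '[{"grip":1,"dp":[0,0,0.003],"rotation":[0,0,0]},{"grip":1,"dp":[0,0,0.003],"rotation":[0,0,0]},{"grip":1,"dp":[0,0,0.004],"rotation":[0,0,0]}]'

```text
time_s: 14.8
tool_pos: [0.5462, 0.1562, 0.1613]
tool_rot: [179.6, -0.4, -17.4]
force: [-12.4, -4.7, 29.0]
grip_width: 0.055
```

The spring curve is confirmed: about 0.9 N/mm, contact at about 0.166 and a hard stop at 0.1613. I'll settle at a moderate push, then hand in.

Emit:
carry_out --plan '[{"grip":1,"dp":[0,0,0.003],"rotation":[0,0,0]},{"grip":1,"dp":[0,0,0.003],"rotation":[0,0,0]}]'

```text
time_s: 14.97
tool_pos: [0.5461, 0.1562, 0.1614]
tool_rot: [179.4, -0.6, -17.4]
force: [-8.1, -3.0, 17.3]
grip_width: 0.0549
```

```bash
python3 - <<'E'
from h import *
env.read_camera('wrist'); o=env.get_obs(); print(o['tool_pos'],o['tool_rot'],o['force'],o['grip_width'],o['time_s'])
im=env.read_camera('wrist'); save('w7',im); o=env.get_obs(); print(o['tool_pos'],o['force'])
E
```

```text
[0.54604508 0.15629854 0.16139189] [179.41093345  -0.56812156 -17.38813706] [-7.64228578 -3.58566636 17.0396798 ] 0.055017611226583864 15.0167
[0.54603801 0.15628138 0.16137852] [-8.67813439 -2.66558489 16.6839172 ]
```

View pics/w7.png

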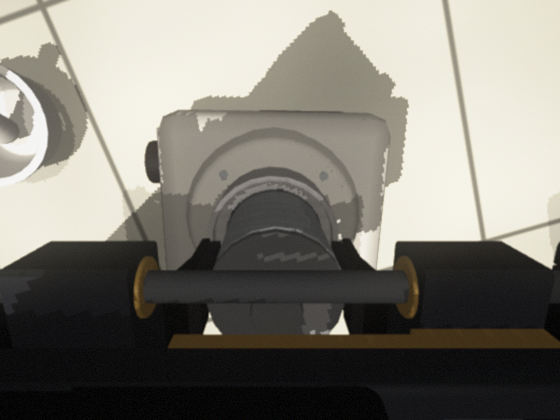

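The beaker, with the lid level on its rim (edge near (275,235)), stands centred in the collar (ring around (272,190)). It is steady under a 17 N push. Handing in.

```bash
python3 -c "
from cell import env
print(env.sign_off())"
```

```text
the job is handed in; nothing more can be done
None
```

The job is handed in at about 15 s of the 58 s allowed; no verdict was reported. The lid is on the beaker, and the closed beaker is meshed in the mill and still held pressed down on the seat.

**Lid:** I gripped it by the knob, set it on the rim and pressed with 11–24 N at the height that matches a seated lid. Later pictures show it level.

**Mesh:** I gripped the beaker by its wall at 55–60 N. Its flute put it at about 9° yaw on the bench, and the drive measured about 6° in two views. With the beaker turned to match, it dropped past the unmeshed height without any contact.

**Seat:** When I eased off and pressed again, the push rose about 0.9 N/mm, as the spring should. It ended at a hard stop at tool height 0.1613 m, which held the same at 15 N and at 29 N.

**Final hold:** The tool is steady at 0.1614 m with a 17 N push and about 0.8° of tilt.

**Checks that disagreed or were missing:**
- The collar gives a sideways force of about 8 N, so the beaker is probably leaning slightly on its wall.
- The drive fit from the scene camera failed, so I used the top and wrist views instead.
- The measured grip widths read about 1 mm below the stated sizes.
- I did not re-measure the bystanders. No unexpected contact forces showed at any point.

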